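Jog the weld positioner off its end limit

TASK

The weld positioner has stopped at its end limit. On the control box with the red-knobbed joystick, tilt the stick all the way over towards the green lamp (never towards the amber one), hold it there for two seconds, then let it go so that it springs back to the centre. Leave the blue-knobbed joystick on the other box alone.

Things in the scene. Friction and masses are not known exactly. Their poses are not given: they have to be found in the camera images.
- red_knob (a point): Centre of the red knob (35 mm wide, 48 mm tall, 150 mm above the bench) of a stick amid a fixed grey box (140 x 200, top at 60 mm). It tilts only along the line through the box's two lamps, about a pivot 90 mm below this point: an arc of 90 mm radius, at full tilt 39 mm sideways and 9 mm down. Let go, it springs upright; full tilt takes about 5 N.
- green_lamp: Green lamp, 28 mm wide, 13 mm tall, on the red-knobbed box; origin at the centre of its underside, 60 mm above the bench, 70 mm horizontally from the upright stick. An equal amber lamp is 70 mm off on the opposite side; the two may swap. From upright knob to this lamp, level, is the way to tilt. The lamp's own rotation means nothing.
- jog_stick (a joint): Tilt of the red-knobbed stick, rad: 0 upright, stops at +0.45 and -0.45 (26 degrees). Which sign leads to the green lamp changes from run to run.
- blue_stick (a joint): Tilt of a like stick with a blue knob on the other grey box (two white lamps), rad: 0 upright, stops at +0.45 and -0.45. Not to be moved. The boxes stand left and right in front of the robot, centres at least 240 mm apart, and may change places.

How it is judged (in metres and radians):
On the way:
1. the red-knobbed stick is tilted well over towards the green lamp (knob within 45 mm of it horizontally, about 16 degrees or more) and held there for 1.5 s (horizontal distance between red_knob and green_lamp below 0.045 m), for 1.5 s.
At the end, for the whole second after the job is handed in: Both sticks stand upright at their centres (within 0.1 rad, about 6 degrees), the red-knobbed one at rest (value of joint jog_stick between -0.1 and 0.1 rad and velocity of joint jog_stick between -0.1 and 0.1 rad/s and value of joint blue_stick between -0.1 and 0.1 rad); the robot touches nothing.
It fails at once if the red-knobbed stick is tilted towards the amber lamp (knob more than 90 mm from the green lamp horizontally, about 13 degrees) (horizontal distance between red_knob and green_lamp above 0.09 m).
It fails at once if the blue-knobbed stick is tilted more than 0.15 rad (value of joint blue_stick above 0.15 rad or value of joint blue_stick below -0.15 rad).
It also fails if it takes over 35 s, if anything falls off the work surface, if the arm or the gripper's body presses on something with over 40 N, if the wrist force passes 120 N, or if a joint passes its speed limit or range.

ROBOT

A 7-joint arm with a two-finger parallel gripper is mounted at the origin on the work surface. World frame = base frame: x ahead of the robot, y to its left, z up, the work surface at z = 0. Lengths are in m, angles in degrees, forces in N, time in s.
With the tool pointing down it reaches from about 0.4 to 0.85 m from the base axis. Payload 4.5 kg.
Tool frame: the origin (TCP) lies between the finger pads; the fingertips stand 8 mm ahead of it and the grasp point (between the pads) lies 11 mm behind it (ctrl.tip_reach is the distance from the TCP to the fingertips, in m); y points along the fingers, x is the direction in which the jaws open and shut, and the axes are right-handed (so a half turn about y gives the same grasp; the last joint's range is limited). The gripper opens to 88 mm and grips with 3 to 60 N. Pads are 18 mm wide; open, the fingers measure 123 mm over their backs; the gripper's body (75 mm by 187 mm) begins 45 mm behind the grasp point.
Start: joints at [-66.245, 39.483, -11.15, 89.685, 9.013, 51.709, -12.324], TCP at [0.232, 0.58, 0.247] pointing down, gripper open.
Joint ranges: [-172.22, 172.22], [-26.19, 119.32], [-84.43, 86.54], [7.71, 146.69], [-57.33, 237.33], [2.42, 119.75], [-152.13, 152.13]. Speed limits (degrees/s): [147.25, 147.25, 180, 180, 180, 180, 180].

INTERFACE

Orientations are given as a 3x3 rotation matrix whose columns are the frame's x, y, z axes.
In Python, from bench import observe, vision, order, ctrl gives the robot as it stands.
- The arm moves only by the tool play_rows, never from a script. Its arguments are lists of equal length, an entry for each row: "translation": the shift along the tool's x, y, z in m, a list of three; "turn": the turn about the tool's y in rad; "gripper": the opening, from 0 (shut) to 1 (fully open). A call has exactly 10 rows; each row shifts and turns the pose as measured when the row begins, along the tool's axes as they then stand; what a row does not reach is not made up. A row lasts 1/10 s, in which the tool goes at most 50 mm and 8.59 degrees, less where a joint would pass 70% of its speed; a pose out of reach is approached as far as the arm can. A call with a gripper value outside its range is refused whole. The fingers move at their own pace and stop on an object; "squeeze" is the grip in N (left out, the last holds). Time passes only in rows, so rows that do not move let the fingers close, or fill a call up. It gives the time, the measured TCP pose, the force and the opening at its end, in the units of the state.
- observe(): the state, without advancing time (a new reading comes with each control period).
- vision.read_camera(name): name is "scene" or "top" or "wrist"; returns the picture (480x640x3 uint8, red, green, blue); there is no depth.
- vision.camera_model(name): a dict with "camera_matrix" (3x3 intrinsics, pixels), "R" (3x3) and "t" (3): a world point X has camera coordinates R X + t. Camera axes: x right, y down, z forward; pixel columns grow to the right and rows downward; lengths in m; the calibration is good to about 2 mm. A picture is of the moment at which its call begins: read the wrist's pose just before it. camera_model takes no time and is no camera call; for the wrist camera it gives the pose at the moment of the call.
- order.close_job(): hands the job in, once; it reports no verdict.
The state is a dict: "time": time; "joint_positions": joint angles; "qvel": joint speeds; "tau": joint torques, N m; "position": TCP position; "tool_rot": TCP orientation; "ft_force": force on the tool from outside, world axes, zero at the start; "wrist_torque": the same for the moment, N m; "gripper_width": finger opening in m.
Only numpy, scipy, OpenCV 4.12 (cv2) and the standard library are available. Lean on these libraries where they do the work, as an engineer would, in place of code of your own. Each camera call takes 0.05 s, during which the arm holds its last target. There are 200 camera calls.

## Working session

There is one attempt and no reset: what is moved stays moved. The work goes in short steps, Python scripts to look and compute and a tool call to move; the robot and the scene stay as the last step left them, time stands still between calls to the robot, and variables do not carry over. Pictures are saved under pics/ and viewed, about 8 in all and at most 12, crops included, and the job is handed in when it is done.

Besides the shell and the picture viewer there is one more tool, called after "Emit:" as a command line: name --pt "numbers of a row" for each row, then --argument value for the rest. play_rows: Moves the arm, as the interface text tells. Its arguments: {"type":"object","properties":{"translation":{"type":"array","items":{"type":"array","items":{"type":"number"}}},"turn":{"type":"array","items":{"type":"number"}},"gripper":{"type":"array","items":{"type":"number"}},"squeeze":{"type":"number"}},"required":["translation","turn","gripper"]}

```bash
mkdir -p pics; python3 - <<'E'
from bench import observe, vision
import cv2,numpy as np
s=observe();print(s['time'],s['position'],s['tool_rot'],s['gripper_width'])
a=vision.read_camera('top');b=vision.read_camera('scene')
cv2.imwrite('pics/top.png',a[:,:,::-1]);cv2.imwrite('pics/scene.png',b[:,:,::-1])
for n in('top','scene'):
  m=vision.camera_model(n);print(n,m)
E
```

```text
0.0 [0.23210138 0.57963865 0.2459351 ] [[ 3.71600225e-01 -5.59265343e-04 -9.28392676e-01]
 [ 9.28391074e-01 -1.72896228e-03  3.71600625e-01]
 [-1.81297927e-03 -9.99998349e-01 -1.23265819e-04]] 0.08848116851858713
top {'camera_matrix': array([[510.79752976,   0.        , 318.18065354],
       [  0.        , 510.79752976, 236.08574998],
       [  0.        ,   0.        ,   1.        ]]), 'R': array([[ 0.02558609, -0.99947111,  0.02007112],
       [-0.98716631, -0.02842684, -0.15714515],
       [ 0.1576326 , -0.0157928 , -0.98737154]]), 't': array([-0.04098628,  0.54361168,  0.86605069])}
scene {'camera_matrix': array([[586.56119123,   0.        , 312.19437578],
       [  0.        , 586.56119123, 233.09995019],
       [  0.        ,   0.        ,   1.        ]]), 'R': array([[ 0.2609102 ,  0.96527755, -0.01284976],
       [ 0.81942361, -0.22848438, -0.52568036],
       [-0.51036342,  0.12662597, -0.85058512]]), 't': array([-0.12397708, -0.37089697,  1.32300992])}
```

View pics/top.png

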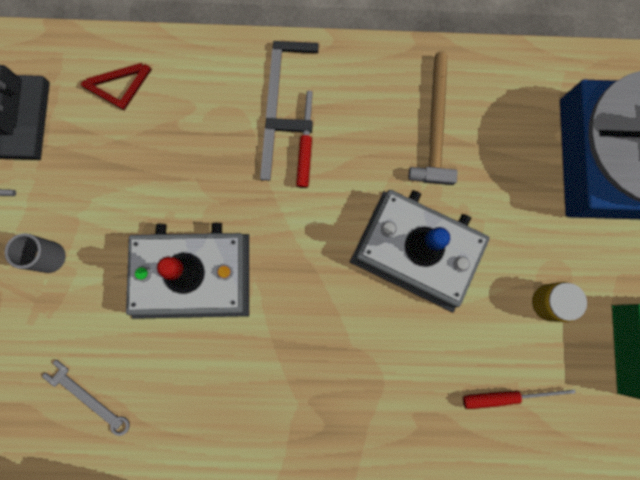

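View pics/scene.png

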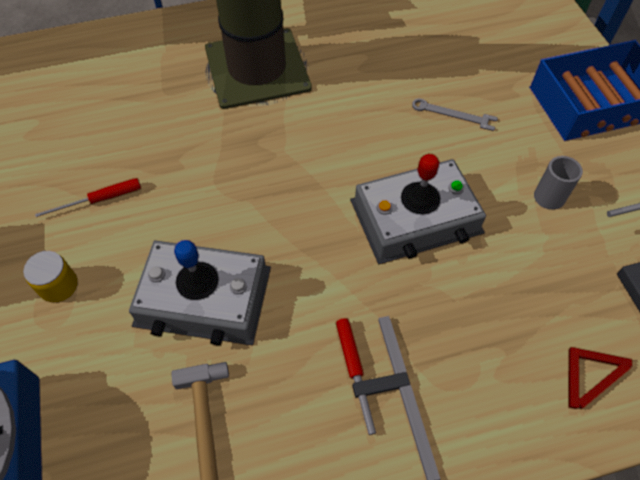

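The top view shows the red-knob box on the left: green lamp at (141,274), amber at (224,272), red knob at (170,268). The blue box is on the right, with its knob at (438,238). The scene view agrees: green (457,186), amber (385,206), red knob (428,167).

```bash
cat > h.py <<'E'
import numpy as np
from bench import observe, vision
def back(n,uv,z):
    m=vision.camera_model(n);K,R,t=m['camera_matrix'],m['R'],m['t']
    d=R.T@np.linalg.solve(K,[*uv,1]);c=-R.T@t
    return c+d*(z-c[2])/d[2]
E
python3 - <<'E'
from h import *
np.set_printoptions(precision=4,suppress=True)
for n,d in (('top',dict(g=(141,274,.067),a=(224,272,.067),k=(170,268,.15),blue=(438,238,.15))),('scene',dict(g=(457,186,.067),a=(385,206,.067),k=(428,167,.15),blue=(186.5,254,.15)))):
  for k,(u,v,z) in d.items(): print(n,k,back(n,(u,v),z))
E
```

```text
top g [0.4668 0.2739 0.067 ]
top a [0.474  0.1334 0.067 ]
top k [0.471  0.2031 0.15  ]
top blue [ 0.5299 -0.2133  0.15  ]
scene g [0.4681 0.2744 0.067 ]
scene a [0.4745 0.1349 0.067 ]
scene k [0.4708 0.2038 0.15  ]
scene blue [ 0.5288 -0.212   0.15  ]
```

Emit:
play_rows --pt "0 0 0" --pt "0 0 0" --pt "0 0 0" --pt "-0.028 0 -0.016" --pt "-0.028 0 -0.016" --pt "-0.028 0 -0.016" --pt "-0.028 0 -0.016" --pt "-0.028 0 -0.016" --pt "-0.028 0 -0.016" --pt "-0.028 0 -0.016" --turn '[-0.142,-0.142,-0.142,0,0,0,0,0,0,0]' --gripper '[1,1,1,1,1,1,1,1,1,1]'

```text
time: 1.1
position: [0.3551, 0.387, 0.2416]
tool_rot: [[-0.074, -0.007, -0.997], [0.997, -0.006, -0.074], [-0.005, -1.0, 0.008]]
ft_force: [-0.4, -0.5, 0.1]
gripper_width: 0.088
```

```bash
cat >> h.py <<'E'
K=np.array([.471,.2035,.15]); D=np.array([-.046,.999,0])
def rep():
    np.set_printoptions(precision=4,suppress=True)
    s=observe();R=np.array(s['tool_rot']);p=np.array(s['position'])
    yaw=np.arctan2(R[1,0],R[0,0]);print(s['time'],p,'f',np.array(s['ft_force']),s['gripper_width'])
    print('yaw',np.degrees(yaw),'turn needed',-(np.radians(92.6)-yaw),'to knob (tool axes)',R.T@(K-p),'along D',D@(p-K)); print(R)
E
python3 -c "from h import *;rep()"
```

```text
1.1 [0.3551 0.387  0.2416] f [-0.4447 -0.527   0.1457] 0.08801619802889708
yaw 94.26230039647535 turn needed 0.029012615075702186 to knob (tool axes) [-0.1912  0.0918 -0.1027] along D 0.18867648302961673
[[-0.0743 -0.0073 -0.9972]
 [ 0.9972 -0.0056 -0.0743]
 [-0.005  -1.      0.0077]]
```

Emit:
play_rows --pt "-0.024 -0.001 -0.013" --pt "-0.024 -0.001 -0.013" --pt "-0.024 -0.001 -0.013" --pt "-0.024 -0.001 -0.013" --pt "-0.024 -0.001 -0.013" --pt "-0.024 -0.001 -0.013" --pt "-0.024 -0.001 -0.013" --pt "-0.023 0 -0.012" --pt "0 0 0" --pt "0 0 0" --turn '[0.029,0,0,0,0,0,0,0,0,0]' --gripper '[1,1,1,1,1,1,1,1,1,1]'

```text
time: 2.1
position: [0.472, 0.1854, 0.2465]
tool_rot: [[-0.034, -0.012, -0.999], [0.999, -0.013, -0.034], [-0.013, -1.0, 0.012]]
ft_force: [0.5, 0.3, 0.2]
gripper_width: 0.0879
```

```bash
python3 - <<'E'
from h import *;rep()
import cv2
cv2.imwrite('pics/w1.png',vision.read_camera('wrist')[:,:,::-1])
m=vision.camera_model('wrist')
for n,P in(('knob',K),('green',[.4675,.2741,.067]),('tcp',observe()['position'])):
  c=m['camera_matrix']@(m['R']@np.array(P)+m['t']);print(n,c[:2]/c[2])
E
```

```text
2.1 [0.472  0.1854 0.2465] f [0.5413 0.2725 0.2461] 0.08785609153390316
yaw 91.95916537972087 turn needed -0.011184674084638191 to knob (tool axes) [ 0.0193  0.0963 -0.0008] along D -0.018133532744669875
[[-0.0342 -0.0119 -0.9993]
 [ 0.9993 -0.013  -0.034 ]
 [-0.0126 -0.9998  0.0123]]
knob [342.0225 240.1033]
green [424.9849 210.4656]
tcp [308.348  311.6896]
```

View pics/w1.png

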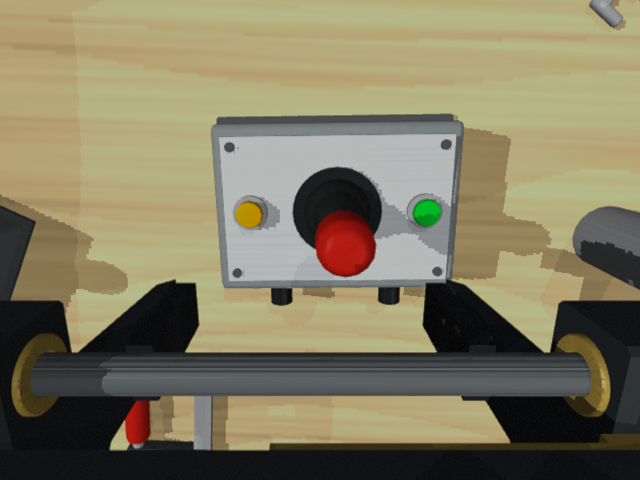

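The wrist view shows the knob at (346,244), where (342,240) was predicted, and green on the +y side. That agrees to about 2 mm.

Emit:
play_rows --pt "0.009 0 0" --pt "0.008 0 0" --pt "0 0 0" --pt "0 0.013 0" --pt "0 0.015 0" --pt "0 0.015 0" --pt "0 0.015 0" --pt "0 0.015 0" --pt "0 0.01 0" --pt "0 0 0" --turn '[-0.01,0,0,0,0,0,0,0,0,0]' --gripper '[1,1,1,1,1,1,1,1,1,1]'

```text
time: 3.15
position: [0.4669, 0.2142, 0.1612]
tool_rot: [[-0.063, -0.01, -0.998], [0.998, -0.008, -0.063], [-0.007, -1.0, 0.011]]
ft_force: [0.1, 0.3, 0.0]
gripper_width: 0.0881
```

```bash
python3 -c "from h import *;rep()"
```

```text
3.15 [0.4669 0.2142 0.1612] f [0.0991 0.3204 0.0147] 0.08811537922125529
yaw 93.59941337327457 turn needed 0.01744305395210466 to knob (tool axes) [-0.0109  0.0113 -0.0035] along D 0.010890536565142784
[[-0.0628 -0.0102 -0.998 ]
 [ 0.998  -0.0077 -0.0627]
 [-0.007  -0.9999  0.0107]]
```

Emit:
play_rows --pt "-0.004 0.005 -0.002" --pt "-0.004 0.005 -0.001" --pt "0 0.005 0" --pt "0 0 0" --pt "0 0 0" --pt "0 0 0" --pt "0 0 0" --pt "0 0 0" --pt "0 0 0" --pt "0 0 0" --turn '[0.01,0,0,0,0,0,0,0,0,0]' --gripper '[1,1,1,1,0.65,0.65,0.65,0.65,0.65,0.65]' --squeeze 10

```text
time: 4.15
position: [0.4719, 0.2068, 0.1473]
tool_rot: [[-0.052, -0.006, -0.999], [0.999, -0.005, -0.052], [-0.005, -1.0, 0.007]]
ft_force: [-0.6, 0.3, -0.1]
gripper_width: 0.0571
```

```bash
python3 -c "from h import *;rep()"
```

```text
4.15 [0.4719 0.2068 0.1473] f [-0.598   0.3166 -0.0672] 0.057133252951769034
yaw 92.9894412467847 turn needed 0.006797031999464798 to knob (tool axes) [-0.0032 -0.0027  0.0011] along D 0.003235307222645009
[[-0.0522 -0.0062 -0.9986]
 [ 0.9986 -0.0055 -0.0521]
 [-0.0051 -1.      0.0065]]
```

Emit:
play_rows --pt "0.005 0.0005 0" --pt "0.005 0.0005 0" --pt "0.005 0.0005 0" --pt "0.005 0.0005 0" --pt "0.005 0.0005 0" --pt "0.005 0.0005 0" --pt "0.005 0.0005 0" --pt "0.004 0.0005 0" --pt "0 0 0" --pt "0 0 0" --turn '[0,0,0,0,0,0,0,0,0,0]' --gripper '[0.65,0.65,0.65,0.65,0.65,0.65,0.65,0.65,0.65,0.65]'

```text
time: 5.15
position: [0.4699, 0.2444, 0.1428]
tool_rot: [[-0.05, -0.007, -0.999], [0.999, -0.014, -0.05], [-0.014, -1.0, 0.008]]
ft_force: [-0.1, -3.2, 3.6]
gripper_width: 0.0571
```

```bash
python3 -c "from h import *;rep()"
```

```text
5.15 [0.4699 0.2444 0.1428] f [-0.1231 -3.1581  3.5616] 0.057054460209543474
yaw 92.84555170318069 turn needed 0.004285685704382924 to knob (tool axes) [-0.041  -0.0067  0.001 ] along D 0.040932939985217145
[[-0.0496 -0.0072 -0.9987]
 [ 0.9987 -0.014  -0.0495]
 [-0.0137 -0.9999  0.0078]]
```

Emit:
play_rows --pt "0.003 0 0" --pt "0.003 0 0" --pt "0.003 0 0" --pt "0.002 0 0" --pt "0 0 0" --pt "0 0 0" --pt "0 0 0" --pt "0 0 0" --pt "0 0 0" --pt "0 0 0" --turn '[0,0,0,0,0,0,0,0,0,0]' --gripper '[0.65,0.65,0.65,0.65,0.65,0.65,0.65,0.65,0.65,0.65]'

```text
time: 6.15
position: [0.4697, 0.2505, 0.1414]
tool_rot: [[-0.045, -0.009, -0.999], [0.999, -0.022, -0.045], [-0.022, -1.0, 0.01]]
ft_force: [1.0, -4.6, 3.5]
gripper_width: 0.0577
```

```bash
python3 - <<'E'
from h import *;rep()
import cv2
cv2.imwrite('pics/s2.png',cv2.resize(vision.read_camera('scene')[60:300,300:620,::-1],None,fx=2.4,fy=2.4))
E
```

```text
6.15 [0.4697 0.2505 0.1414] f [ 1.0257 -4.6398  3.5066] 0.05768992683464298
yaw 92.58708271391748 turn needed -0.00022544917256173136 to knob (tool axes) [-0.0472 -0.0076  0.0009] along D 0.04703349062557726
[[-0.0451 -0.0092 -0.9989]
 [ 0.9987 -0.0222 -0.0449]
 [-0.0217 -0.9997  0.0102]]
```

View pics/s2.png

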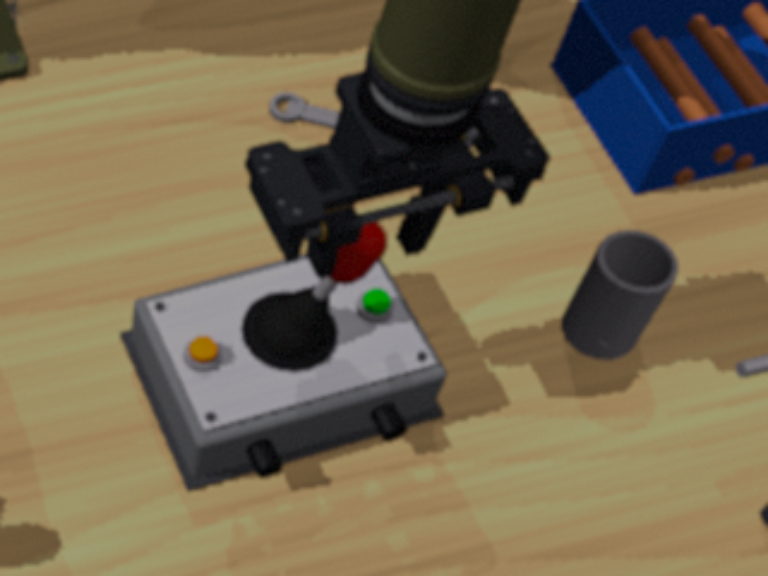

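The close scene crop shows the knob (about (358,250) in the crop) leaning hard over towards the green lamp (376,300). The force is 4.6 N, nearly the full tilt force. I'll hold it here with a slight push against creep.

Emit:
play_rows --pt "0.002 0 0" --pt "0.002 0 0" --pt "0.001 0 0" --pt "0.001 0 0" --pt "0.001 0 0" --pt "0.001 0 0" --pt "0.001 0 0" --pt "0.001 0 0" --pt "0.001 0 0" --pt "0.001 0 0" --turn '[0,0,0,0,0,0,0,0,0,0]' --gripper '[0.65,0.65,0.65,0.65,0.65,0.65,0.65,0.65,0.65,0.65]'

```text
time: 7.2
position: [0.4699, 0.2523, 0.1405]
tool_rot: [[-0.039, -0.012, -0.999], [0.998, -0.039, -0.038], [-0.039, -0.999, 0.014]]
ft_force: [1.6, -6.6, 3.3]
gripper_width: 0.0574
```

Emit:
play_rows --pt "0.001 0 0" --pt "0.001 0 0" --pt "0.001 0 0" --pt "0.001 0 0" --pt "0.001 0 0" --pt "0.001 0 0" --pt "0.001 0 0" --pt "0.001 0 0" --pt "0.001 0 0" --pt "0.001 0 0" --turn '[0,0,0,0,0,0,0,0,0,0]' --gripper '[0.65,0.65,0.65,0.65,0.65,0.65,0.65,0.65,0.65,0.65]'

```text
time: 8.2
position: [0.47, 0.2524, 0.14]
tool_rot: [[-0.033, -0.015, -0.999], [0.998, -0.056, -0.032], [-0.056, -0.998, 0.016]]
ft_force: [0.7, -7.0, 3.7]
gripper_width: 0.0575
```

```bash
python3 - <<'E'
from h import *;rep()
import cv2
cv2.imwrite('pics/w3.png',vision.read_camera('wrist')[:,:,::-1])
E
```

```text
8.2 [0.47   0.2524 0.14  ] f [ 0.7491 -7.041   3.6846] 0.05750933852101892
yaw 91.90409974473677 turn needed -0.012145750719812165 to knob (tool axes) [-0.0494 -0.0072  0.0008] along D 0.04888926596333066
[[-0.0332 -0.0146 -0.9993]
 [ 0.9979 -0.0563 -0.0323]
 [-0.0558 -0.9983  0.0165]]
```

View pics/w3.png

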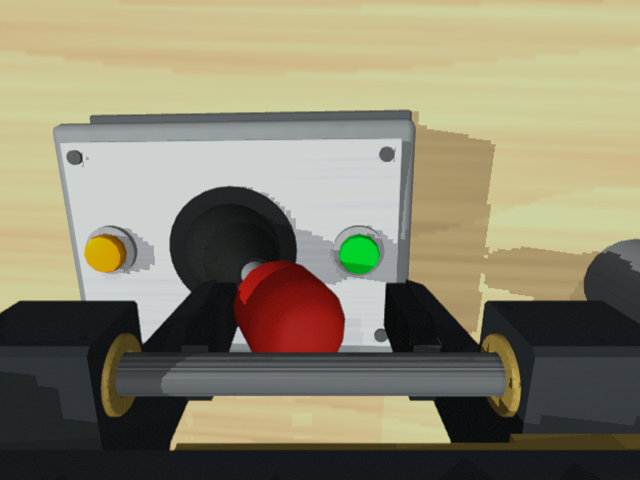

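The wrist view shows the knob (290,310) pressed over towards the green lamp (358,253). The force is 7 N, above the 5 N for full tilt, so the stick is on its stop and has been held over 2 s. Now I'll let it come back slowly.

Emit:
play_rows --pt "0.001 0 0" --pt "-0.002 0 0" --pt "-0.004 0 0" --pt "-0.004 0 0" --pt "-0.005 0 0" --pt "-0.005 0 0" --pt "-0.005 0 0" --pt "-0.005 0 0" --pt "-0.004 0 0" --pt "0 0 0" --turn '[0,0,0,0,0,0,0,0,0,0]' --gripper '[0.65,0.65,0.65,0.65,0.65,0.65,0.65,0.65,0.65,0.65]'

```text
time: 9.25
position: [0.4709, 0.2206, 0.1416]
tool_rot: [[-0.036, -0.014, -0.999], [0.998, -0.049, -0.035], [-0.049, -0.999, 0.016]]
ft_force: [-1.1, -1.0, 0.7]
gripper_width: 0.0576
```

```bash
python3 -c "from h import *;rep()"
```

```text
9.25 [0.4709 0.2206 0.1416] f [-1.0847 -0.9564  0.6821] 0.05758349273735016
yaw 92.03765294802643 turn needed -0.009814807595822206 to knob (tool axes) [-0.0175 -0.0075  0.0007] along D 0.017060184571890583
[[-0.0355 -0.0139 -0.9993]
 [ 0.9982 -0.0494 -0.0348]
 [-0.0489 -0.9987  0.0156]]
```

Emit:
play_rows --pt "-0.004 0 0" --pt "-0.004 0 0" --pt "-0.004 0 0" --pt "-0.002 0 0" --pt "0 0 0" --pt "0 0 0" --pt "0 0 0" --pt "0 0 0" --pt "0 0 0" --pt "0 0 0" --turn '[0,0,0,0,0,0,0,0,0,0]' --gripper '[0.65,0.65,0.65,0.65,0.65,1,1,1,1,1]'

```text
time: 10.25
position: [0.4714, 0.2085, 0.1425]
tool_rot: [[-0.038, -0.013, -0.999], [0.998, -0.045, -0.037], [-0.045, -0.999, 0.015]]
ft_force: [-0.3, 0.1, -0.3]
gripper_width: 0.0879
```

```bash
python3 -c "from h import *;rep()"
```

```text
10.25 [0.4714 0.2085 0.1425] f [-0.2801  0.0972 -0.2627] 0.08788153328090897
yaw 92.1772014727144 turn needed -0.007379226373716685 to knob (tool axes) [-0.0053 -0.0073  0.0007] along D 0.004929340072522902
[[-0.038  -0.013  -0.9992]
 [ 0.9983 -0.0452 -0.0373]
 [-0.0447 -0.9989  0.0147]]
```

Free of contact. Lift clear.

Emit:
play_rows --pt "0 -0.01 0" --pt "0 -0.015 0" --pt "0 -0.015 0" --pt "0 -0.015 0" --pt "0 -0.015 0" --pt "0 -0.015 0" --pt "0 -0.015 0" --pt "0 -0.01 0" --pt "0 0 0" --pt "0 0 0" --turn '[0,0,0,0,0,0,0,0,0,0]' --gripper '[1,1,1,1,1,1,1,1,1,1]'

```text
time: 11.25
position: [0.4723, 0.2141, 0.2617]
tool_rot: [[-0.039, -0.011, -0.999], [0.998, -0.044, -0.038], [-0.044, -0.999, 0.013]]
ft_force: [-0.8, -0.1, -0.1]
gripper_width: 0.0881
```

Emit:
play_rows --pt "0 0 0" --pt "0 0 0" --pt "0 0 0" --pt "0 0 0" --pt "0 0 0" --pt "0 0 0" --pt "0 0 0" --pt "0 0 0" --pt "0 0 0" --pt "0 0 0" --turn '[0,0,0,0,0,0,0,0,0,0]' --gripper '[1,1,1,1,1,1,1,1,1,1]'

```text
time: 12.25
position: [0.4711, 0.2132, 0.2593]
tool_rot: [[-0.039, -0.016, -0.999], [0.998, -0.047, -0.039], [-0.046, -0.999, 0.018]]
ft_force: [0.4, -0.3, -0.5]
gripper_width: 0.0884
```

```bash
python3 - <<'E'
from h import *;rep()
import cv2
cv2.imwrite('pics/s4.png',vision.read_camera('scene')[:,:,::-1])
E
```

```text
12.25 [0.4711 0.2132 0.2593] f [ 0.3708 -0.3245 -0.4714] 0.08843382859360312
yaw 92.26302107655546 turn needed -0.005881391723932872 to knob (tool axes) [-0.0047  0.1096 -0.0015] along D 0.009723664276161366
[[-0.0394 -0.016  -0.9991]
 [ 0.9982 -0.0466 -0.0387]
 [-0.046  -0.9988  0.0178]]
```

View pics/s4.png

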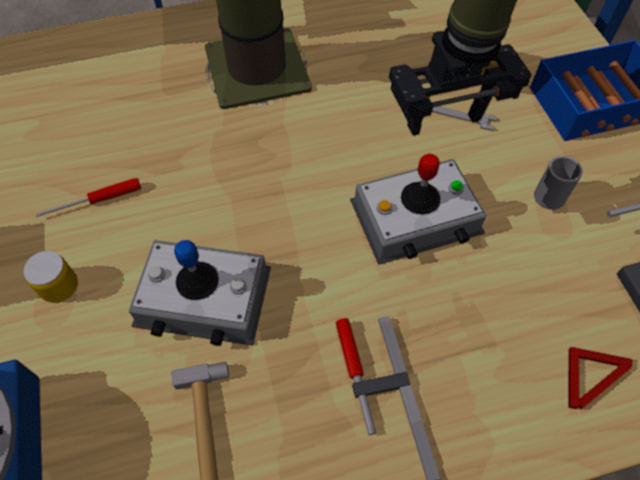

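The red knob is back at (428,167), as at the start, and the blue knob is unmoved at (186,254). The gripper is well clear of both.

```bash
python3 -c "from bench import order;print(order.close_job())"
```

```text
the job is handed in; nothing more can be done
None
```

I tilted the red-knobbed stick all the way over towards the green lamp, held it there, let it back slowly to the centre, then lifted clear and handed the job in. No verdict was given.

- **Hold:** the stick was near full tilt from 6.15 s to at least 8.2 s. The force rose to about 7 N, above the 5 N for full tilt, so I take it that the stick was against its stop.
- **Last checks:** the final scene picture (12.25 s on the clock) shows the red knob back at its starting pixel, (428,167), and the blue one unmoved at (186,254). The gripper is about 0.1 m above the knob, and the force on the tool is about zero.
- **Deviations:** the tool leaned up to about 3° while pushing. Moves overshot their commands by up to about 20 mm, and I corrected each one before making contact. No check failed.

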